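# Close the lunch tin and fit its vent cap

### The job

Close up the lunch tin: first push its loosely resting lid straight down until it is fully seated and level on the rim, then take the ribbed snap cap from the table and press it onto the lid's vent stud until it clicks and is fully home. Do not let go or back off after the click: finish with the gripper still on the cap, pressing it firmly downward, and leave the other things on the table where they are.

Things in the scene. Friction and masses are not known exactly. Their poses are not given: they have to be found in the camera images.
- tin: round open-topped stainless-steel lunch tin, 120 mm outer diameter, 55 mm tall, 4 mm walls, 0.5 to 0.9 kg, standing loose on the table. Origin: centre of its underside, z up. A springy seal just below the rim grips the lid.
- lid: round steel lid, 90 g, lying in the tin's mouth, not yet pushed in: its rim stands 6 mm proud of the tin's. Origin: centre of its underside, z up the axis. A tapered plug, 104 mm across, z = 0 to 12 mm, enters the tin; a flat rim, 120 mm across, z = 12 to 15 mm, comes to rest on the tin's rim. Origin 49.5 mm above the tin's origin at the start, 43 mm when seated; that takes 7 to 15 N.
- cap: grey ribbed round snap cap, 42 mm diameter, 30 mm tall, 28 to 44 g, standing loose on the table mouth down, the way it goes onto the stud. Origin: centre of its lower edge, z up the axis. Its cavity, 32 mm wide and 24 mm deep, has four springy jaws (13 mm apart across, 5 mm above the lower edge). Fully home, its ceiling rests on the stud's top: origin 17 mm above the lid's origin.
- cup: bystander: brown paper cup, 76 mm across the rim, 85 mm tall; origin centre of its underside
- fruit_pack: bystander: white tray 150 x 190 mm with an orange, an apple and a banana, 75 mm tall; origin centre of its underside
- bowl: bystander: shallow steel bowl, 120 mm across, 40 mm tall; origin centre of its underside
- spoon: bystander: steel spoon, 160 mm long, lying on the table along its x axis
- bottle: bystander: pale translucent water bottle, 64 mm diameter, 190 mm tall; origin centre of its underside
- shaker: bystander: glass salt shaker with steel top, 42 mm diameter, 78 mm tall; origin centre of its underside
- bottle_cap: bystander: smooth white bottle cap, 30 mm diameter, 13 mm tall (not the snap cap); origin centre of its underside
- stud_top (a point): centre of the top of the grey vent stud in the middle of the lid, 41 mm above the lid's origin. The stud is rigid with the lid: a 10 mm thick neck 9.5 mm high, then a mushroom head 21 mm across at its widest (11 mm below this point), tapering to an 8 mm flat top. The lid may be pushed in by pressing here.
- cap_top (a point): centre of the cap's flat top, 30 mm above its origin. Pressed straight down on the stud, the jaws meet it when the cap's origin is about 33 mm above the lid's; the push rises to about 10 to 16 N, and at about 24 mm the jaws snap in under the stud's head and the push drops.

How it is judged:
By the outcome, as a careful person would: the job done as asked, in the order asked, and still so for the second after the job is handed in, while the arm keeps its last pose, push and grip.
It also fails if it takes over 64 s, if anything falls off the work surface, if the arm or the gripper's body presses on something with over 40 N, if the wrist force passes 120 N, or if a joint passes its speed limit or range.

### The arm

A 6-joint arm with a two-finger parallel gripper is mounted at the origin on the work surface. World frame = base frame: x ahead of the robot, y to its left, z up, the work surface at z = 0. Lengths are in m, angles in degrees, forces in N, time in s.
With the tool pointing down it reaches from about 0.375 to 0.9 m from the base axis. Payload 3.1 kg.
Tool frame: the origin (TCP) lies at the very end of the fingers, on their centre line; the grasp point (between the pads) lies 19 mm behind it; z points along the fingers, y is the line along which they close (so a half turn about z gives the same grasp; the last joint's range is limited). The gripper opens to 87 mm and grips with 3 to 60 N. Pads are 19 mm wide; open, the fingers measure 117 mm over their backs; the gripper's body (75 mm by 190 mm) begins 51 mm behind the grasp point.
Start: joints at [64.429, 30.224, 82.088, -0, 67.689, -10.227], TCP at [0.165, 0.603, 0.223] pointing down, gripper open.
Joint ranges: [-176.69, 176.69], [-43.24, 126.21], [12.49, 139.97], [-82, 262], [0, 151.66], [-163.58, 163.58]. Speed limits (degrees/s): [159.86, 159.86, 180, 180, 180, 180].

### API

Orientations are given as a 3x3 rotation matrix whose columns are the frame's x, y, z axes.
In Python, from rig import readout, cams, bot gives the robot as it stands.
- The arm moves only by the shell command python3 -m inch 'ROWS'. ROWS is JSON, a list of rows, each a list of 5 numbers: the shift along the world's x, y, z in cm, then the turn about the world's z in degrees, then the finger opening in cm, from 0 to 8.7. In form: [[dx, dy, dz, twist, fingers], ...]. A call has 1 to 10 rows; each row is the pose to reach, as a shift and turn from the pose commanded when the call began; what a row does not reach only later rows make up. A row lasts 1/12 s, in which the tool goes at most 41.7 mm and 7.16 degrees, less where a joint would pass 70% of its speed; a pose out of reach is approached as far as the arm can. A call with a gripper value outside its range is refused whole. The fingers move at their own pace and stop on an object; the grip force is fixed at half the most. Time passes only in rows, so rows that repeat a pose let the fingers close. It gives the time, the measured TCP pose, the force, the opening and the grip force at its end, in the units of the state.
- readout.read_state(): the state, without advancing time (a new reading comes with each control period).
- cams.capture(name): name is "scene" or "top" or "wrist"; returns a dict with "image" (480x640x3 uint8, blue, green, red), "intrinsics" (3x3 intrinsics, pixels), "xyz" and "rotation" of the camera in the world; the wrist camera has in their place "tool_from_camera" (4x4, takes a point from camera to tool coordinates, whose origin is the TCP and whose axes are the flange's). Camera axes: x right, y down, z forward; pixel columns grow to the right and rows downward; lengths in m; the calibration is good to about 2 mm. A picture is of the moment at which its call begins: read the wrist's pose just before it. There is no depth.
- bot.hand_in(): hands the job in; it is judged then, once.
The state is a dict: "time_s": time; "joint_positions": joint angles; "qvel": joint speeds; "tau": joint torques, N m; "position": TCP position; "tcp_rot": TCP orientation; "force": force on the tool from outside, world axes, zero at the start; "moment": the same for the moment, N m; "opening": opening from 0.0 (shut) to 1.0 (fully open); "grasp_force": force on a finger pad.
Only numpy, scipy, OpenCV 4.12 (cv2) and the standard library are available. Lean on these libraries where they do the work, as an engineer would, in place of code of your own. Each camera call takes 0.05 s, during which the arm holds its last target. There are 200 camera calls.

## Working session

There is one attempt and no reset: what is moved stays moved. The work goes in short steps, Python scripts to look and compute and a shell command to move; the robot and the scene stay as the last step left them, time stands still between calls to the robot, and variables do not carry over. Pictures are saved under pics/ and viewed, at most 10 in all, crops included, and the job is handed in when it is done.

```bash
mkdir -p pics; cat > h.py <<'E'
import numpy as np, cv2
from rig import readout, cams, bot
def shot(n,f=None):
    s=readout.read_state(); c=cams.capture(n)
    if n=='wrist':
        T=np.eye(4);T[:3,:3]=s['tcp_rot'];T[:3,3]=s['position'];M=T@np.array(c['tool_from_camera'])
        c['xyz'],c['rotation']=M[:3,3],M[:3,:3]
    if f: cv2.imwrite('pics/'+f,c['image'])
    return c
def ray(c,u,v):
    d=np.array(c['rotation'])@np.linalg.solve(np.array(c['intrinsics']),[u,v,1.]); return np.array(c['xyz']),d/np.linalg.norm(d)
def onz(c,u,v,z):
    o,d=ray(c,u,v); return o+d*(z-o[2])/d[2]
def proj(c,p):
    q=np.array(c['intrinsics'])@(np.array(c['rotation']).T@(np.array(p)-c['xyz'])); return q[:2]/q[2]
E
python3 - <<'E'
from h import *
for n in('top','scene'):
    c=shot(n,n+'1.png'); print(n,np.round(c['xyz'],3),np.round(c['rotation'],2).tolist(),c['intrinsics'])
s=readout.read_state(); print(s['time_s'],s['position'],np.round(s['tcp_rot'],3).tolist(),s['force'])
E
```

```text
top [0.425 0.067 1.161] [[-0.01, -0.99, 0.15], [-1.0, 0.01, -0.01], [0.0, -0.15, -0.99]] [[512.66592091   0.         314.09212262]
 [  0.         512.66592091 238.22664663]
 [  0.           0.           1.        ]]
scene [1.279 0.128 1.015] [[-0.11, 0.8, -0.6], [0.99, 0.09, -0.05], [0.01, -0.6, -0.8]] [[602.28905052   0.         323.76347714]
 [  0.         602.28905052 257.21700108]
 [  0.           0.           1.        ]]
0.1 [0.16505762 0.60216682 0.22169683] [[-0.964, 0.265, -0.001], [0.265, 0.964, -0.002], [0.0, -0.002, -1.0]] [ 1.31290209 -0.41660422 -0.19340454]
```

View pics/top1.png

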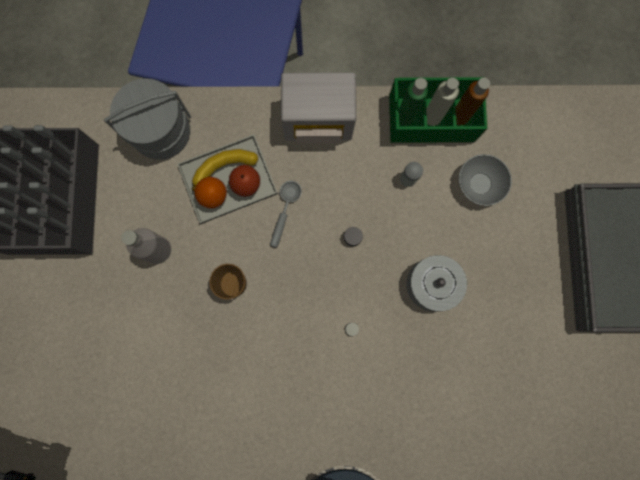

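View pics/scene1.png

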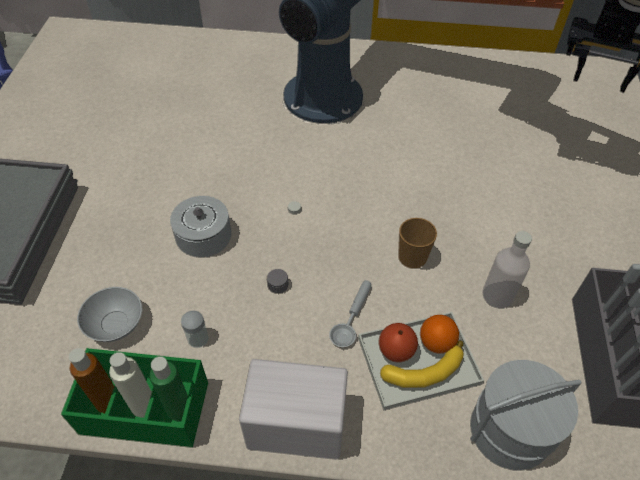

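The top view shows the cap at (353,237) and the stud at (440,283). In the scene view the cap is at (277,276) and the stud top at (199,210).

```bash
python3 - <<'E'
from h import *
def tri(a,b):
    (o1,d1),(o2,d2)=a,b; A=np.c_[d1,-d2]; t=np.linalg.lstsq(A,o2-o1,rcond=None)[0]
    p,q=o1+t[0]*d1,o2+t[1]*d2; return (p+q)/2,np.linalg.norm(p-q)
t,s=shot('top'),shot('scene')
for n,a,b in(('cap',(353,236),(277,275)),('stud',(440,282),(199,211))):
    print(n,*tri(ray(t,*a),ray(s,*b)))
for z,a,b in((.03,(353,236),(277,275)),(.0905,(440,282),(199,211))): print(onz(t,*a,z),onz(s,*b,z))
print(onz(t,352,329,.013),onz(t,412,172,.07))
E
```

```text
cap [ 0.60258863 -0.02522395  0.0327224 ] 0.00020794928371020707
stud [ 0.49574678 -0.20159476  0.08105951] 0.002361842595245259
[ 0.6030273  -0.02555108  0.03      ] [ 0.60071182 -0.02554468  0.03      ]
[ 0.49527621 -0.20044429  0.0905    ] [ 0.50377915 -0.19703272  0.0905    ]
[ 0.39806579 -0.02099329  0.013     ] [ 0.73835047 -0.15454229  0.07      ]
```

```bash
python3 -m inch '[[25,-35,3,0,4],[25,-35,3,0,4],[25,-35,3,0,4],[25,-35,3,0,4],[25,-35,3,0,4],[25,-35,3,0,4],[25,-35,3,0,4],[25,-35,3,0,4],[25,-35,3,0,4],[25,-35,3,0,4]]'
python3 -m inch '[[8,-42,0,0,0],[8,-42,0,0,0],[8,-42,0,0,0],[8,-42,0,0,0],[8,-42,0,0,0],[8,-42,0,0,0],[8,-42,0,0,0],[8,-42,0,0,0],[8,-42,0,0,0],[8,-42,0,0,0]]'
python3 - <<'E'
from h import *
s=readout.read_state(); print(s['position'],s['force'],s['opening'],s['joint_positions'],s['qvel'])
c=shot('wrist','w1.png'); print(proj(c,[.497,-.2,.0905]),c['xyz'])
E
```

```text
time_s: 1.03
position: [0.4076, 0.2627, 0.2518]
tcp_rot: [[-0.964, 0.265, 0.0], [0.265, 0.964, 0.0], [-0.0, 0.0, -1.0]]
force: [-0.2, 0.5, 0.0]
opening: 0.464
grasp_force: 0.0
time_s: 1.87
position: [0.4847, -0.1469, 0.2516]
tcp_rot: [[-0.964, 0.265, 0.0], [0.265, 0.964, 0.0], [-0.0, 0.0, -1.0]]
force: [1.1, 0.5, 0.4]
opening: 0.007
grasp_force: 0.0
[ 0.484744   -0.1469285   0.25158016] [1.10791724 0.45711316 0.37933145] 0.007435390927130926 [-2.95291341e+01  1.89755125e+01  9.68241372e+01  1.47121089e-02
  6.42001197e+01 -1.04160691e+02] [-45.85784225  17.92951053 -28.89247528   0.3763003   10.40099096
 -45.7495753 ]
[270.86562252 244.13251107] [ 0.41546041 -0.12795187  0.41376266]
```

View pics/w1.png

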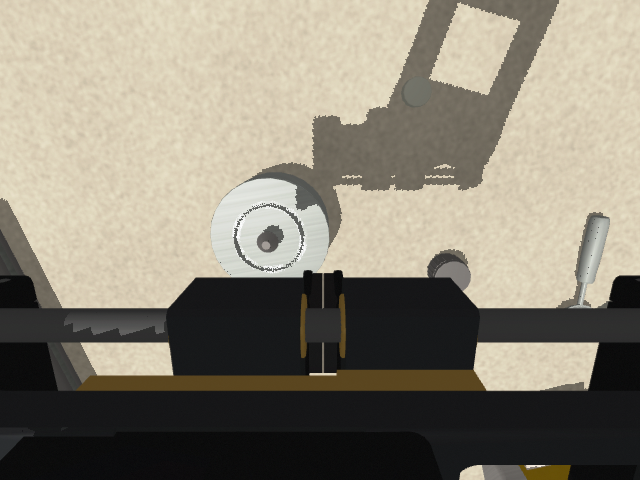

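The wrist view shows the stud's pale top at about (264,244) and the snap cap at about (453,272). The arm was still moving, so I'll settle and measure again.

```bash
python3 -m inch '[[0,-2,-5,0,0],[0,-2,-5,0,0],[0,-2,-5,0,0],[0,-2,-5,0,0],[0,-2,-5,0,0],[0,-2,-5,0,0]]'
python3 - <<'E'
from h import *
s=readout.read_state(); print(s['position'],np.abs(s['qvel']).max())
c=shot('wrist','w2.png'); t=s['position']
u=proj(c,[.497,-.2,.0905]);v=proj(c,[.6025,-.0255,.03]);print(u,v,proj(c,[t[0],t[1],.0905]))
im=c['image'];U=np.full((300,800,3),0,np.uint8)
for i,p in enumerate((u,v)):
    x,y=(int(k) for k in p); y0,x0=max(y-50,0),max(x-66,0); k=im[y0:y0+100,x0:x0+132]; k=cv2.resize(k,None,fx=3,fy=3); print(x0,y0)
    U[:k.shape[0],i*400:i*400+k.shape[1]]=k[:300]
cv2.imwrite('pics/z2.png',U)
E
```

```text
time_s: 2.42
position: [0.4857, -0.1644, 0.2028]
tcp_rot: [[-0.965, 0.264, 0.002], [0.264, 0.965, -0.001], [-0.002, -0.001, -1.0]]
force: [0.2, 0.0, 0.1]
opening: 0.006
grasp_force: 0.0
[ 0.4856876  -0.16441225  0.20276552] 0.18928031027541475
[283.13780584 254.79512481] [487.34131637 288.43154889] [322.46023844 230.1901365 ]
217 204
421 238
```

View pics/z2.png

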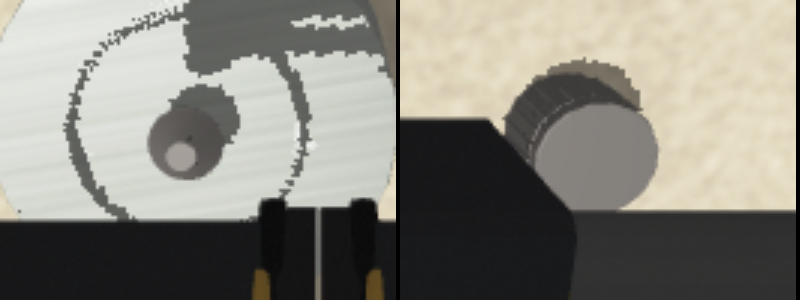

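The enlarged crop puts the stud's flat top at (277.3,256.3) and the cap's top at about (486.7,292).

```bash
python3 - <<'E'
from h import *
c=shot('wrist'); t=readout.read_state()['position']
p=onz(c,277.3,256.3,.0905); print(p,(p-t)*100); print(onz(c,486.7,292,.03))
E
```

```text
[ 0.4969964  -0.20491079  0.0905    ] [  1.13897889  -4.05023878 -11.22582635]
[ 0.60620522 -0.02669997  0.03      ]
```

```bash
python3 -m inch '[[1.1,-3.9,-5,0,0],[1.1,-3.9,-5,0,0],[1.1,-3.9,-9,0,0],[1.1,-3.9,-10.5,0,0],[1.1,-3.9,-10.5,0,0],[1.1,-3.9,-10.5,0,0]]'
python3 - <<'E'
from h import *
s=readout.read_state();print(s['position'])
c=shot('wrist','w3.png');p=proj(c,[.497,-.2045,.0905]);print(p)
x,y=int(p[0]),int(p[1]);x0=x-100;y0=y-75
cv2.imwrite('pics/z3.png',cv2.resize(c['image'][y0:y0+150,x0:x0+200],None,fx=3,fy=3));print(x0,y0)
E
```

```text
time_s: 3.02
position: [0.4959, -0.2034, 0.0965]
tcp_rot: [[-0.965, 0.264, -0.001], [0.264, 0.965, 0.001], [0.001, 0.0, -1.0]]
force: [-1.0, -0.3, 0.4]
opening: 0.007
grasp_force: 0.0
[ 0.49592459 -0.20341573  0.09651812]
[320.87847502 286.78371799]
220 211
```

View pics/z3.png

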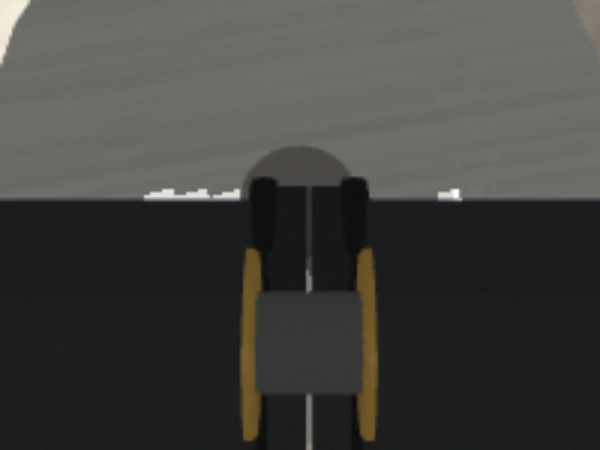

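Near view: the stud head is centred at crop x≈299 and the fingers at 309, so they need about 1.5–2 mm toward −y. I'll shift and press in steps.

```bash
python3 -m inch '[[0.05,-0.17,0,0,0],[0.05,-0.17,0,0,0],[0.05,-0.17,-0.3,0,0],[0.05,-0.17,-0.5,0,0],[0.05,-0.17,-0.6,0,0],[0.05,-0.17,-0.7,0,0],[0.05,-0.17,-0.8,0,0]]'
python3 -m inch '[[0,0,-0.1,0,0],[0,0,-0.2,0,0],[0,0,-0.3,0,0],[0,0,-0.3,0,0]]'
```

```text
time_s: 3.65
position: [0.4966, -0.2056, 0.0891]
tcp_rot: [[-0.964, 0.265, 0.001], [0.265, 0.964, -0.0], [-0.001, -0.0, -1.0]]
force: [-1.3, 0.1, 7.8]
opening: 0.002
grasp_force: 3.9
time_s: 3.98
position: [0.497, -0.206, 0.0867]
tcp_rot: [[-0.964, 0.264, 0.002], [0.264, 0.964, -0.001], [-0.002, -0.001, -1.0]]
force: [-1.4, 0.6, 7.7]
opening: 0.005
grasp_force: 3.7
```

```bash
python3 -m inch '[[0,0,-0.1,0,0],[0,0,-0.2,0,0],[0,0,-0.3,0,0],[0,0,-0.3,0,0]]'
python3 -m inch '[[0,0,-0.1,0,0],[0,0,-0.2,0,0],[0,0,-0.3,0,0],[0,0,-0.3,0,0]]'
```

```text
time_s: 4.32
position: [0.497, -0.2058, 0.0842]
tcp_rot: [[-0.964, 0.265, 0.001], [0.265, 0.964, -0.001], [-0.002, -0.0, -1.0]]
force: [-1.7, 1.2, 11.7]
opening: 0.005
grasp_force: 5.9
time_s: 4.65
position: [0.4971, -0.2058, 0.0838]
tcp_rot: [[-0.964, 0.264, 0.002], [0.264, 0.964, -0.002], [-0.003, -0.001, -1.0]]
force: [-6.2, 3.2, 31.2]
opening: 0.005
grasp_force: 15.4
```

The lid is seated: the TCP stopped at 0.0838 with force rising to 31 N. Now to the cap.

```bash
python3 -m inch '[[0,0,4,0,0],[0,0,8,0,0],[0,0,10,0,3],[9,17,10,0,6.5],[9,17,10,0,6.5],[9,17,10,0,6.5],[9,17,10,0,6.5],[9,17,10,0,6.5],[9,17,10,0,6.5],[9,17,10,0,6.5]]'
python3 - <<'E'
from h import *
s=readout.read_state();print(s['position'],np.abs(s['qvel']).max(),s['force'])
c=shot('wrist','w4.png');print(proj(c,[.6045,-.026,.03]))
E
```

```text
time_s: 5.48
position: [0.5865, -0.0341, 0.1792]
tcp_rot: [[-0.965, 0.261, -0.001], [0.261, 0.965, -0.0], [0.001, -0.0, -1.0]]
force: [-0.1, 0.2, 1.1]
opening: 0.527
grasp_force: 0.0
[ 0.58646663 -0.03411029  0.17916533] 2.724656234288056 [-0.06469753  0.19920415  1.1024415 ]
[336.51104343 236.71775488]
```

View pics/w4.png

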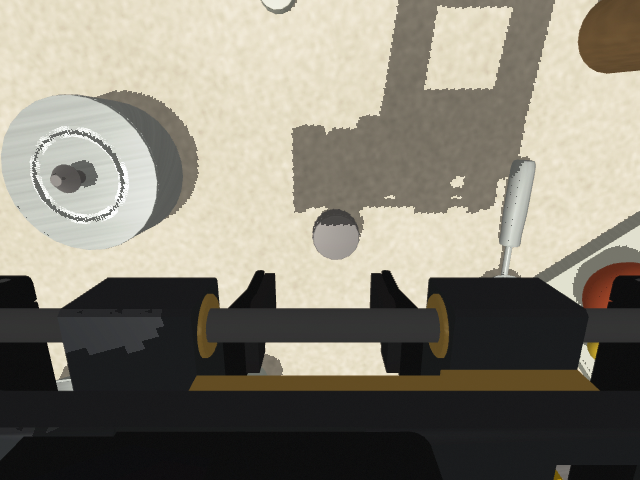

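The wrist view has the cap's top centred at about (336,236), matching the prediction (336.5,236.7), so the cap is at (0.6045,−0.026).

```bash
python3 -m inch '[[1.8,0.8,0,0,6.5],[1.8,0.8,-4,0,6.5],[1.8,0.8,-8,0,6.5],[1.8,0.8,-11,0,6.5],[1.8,0.8,-13,0,6.5],[1.8,0.8,-13,0,6.5],[1.8,0.8,-13,0,6.5],[1.8,0.8,-13,0,6.5]]'
python3 - <<'E'
from h import *
s=readout.read_state();print(s['position'],np.abs(s['qvel']).max(),s['force'])
E
```

```text
time_s: 6.2
position: [0.6051, -0.0289, 0.0507]
tcp_rot: [[-0.964, 0.266, 0.002], [0.266, 0.964, -0.001], [-0.002, -0.0, -1.0]]
force: [0.5, -0.4, -0.1]
opening: 0.743
grasp_force: 0.0
[ 0.60513779 -0.02885121  0.05072003] 1.2979080892729589 [ 0.50982211 -0.36579785 -0.09216143]
```

```bash
python3 -m inch '[[0,0.28,-1,0,6.5],[0,0.28,-2.5,0,6.5],[0,0.28,-4,0,6.5],[0,0.28,-4.6,0,6.5],[0,0.28,-4.6,0,6.5],[0,0.28,-4.6,0,5],[0,0.28,-4.6,0,4],[0,0.28,-4.6,0,3.5],[0,0.28,-4.6,0,3],[0,0.28,-4.6,0,3]]'
python3 -m inch '[[0,0,0,0,3],[0,0,0,0,3],[0,0,0,0,3],[0,0,0,0,3]]'
```

```text
time_s: 7.03
position: [0.6049, -0.0249, 0.0043]
tcp_rot: [[-0.964, 0.265, 0.001], [0.265, 0.964, -0.0], [-0.001, -0.0, -1.0]]
force: [-0.6, -0.2, 1.9]
opening: 0.468
grasp_force: 30.0
time_s: 7.37
position: [0.6049, -0.0249, 0.0042]
tcp_rot: [[-0.964, 0.265, 0.001], [0.265, 0.964, -0.0], [-0.001, 0.0, -1.0]]
force: [0.1, -0.3, 5.9]
opening: 0.47
grasp_force: 30.0
```

```bash
python3 -m inch '[[0,0,2,0,3],[0,0,5,0,3],[0,0,9,0,3],[0,0,12.5,0,3],[-9,-13,12.5,0,3],[-9,-13,12.5,0,3],[-9,-13,12.5,0,3],[-9,-13,12.5,0,3],[-9,-13,12.5,0,3],[-9,-13,12.5,0,3]]'
python3 -m inch '[[0,0,0,0,3],[0,0,0,0,3],[0,0,0,0,3]]'
python3 - <<'E'
from h import *
s=readout.read_state();t=s['position'];print(t,s['opening'])
c=shot('wrist','w5.png');print('stud',proj(c,[.497,-.2055,.084]),'captop',proj(c,t+[0,0,.026]))
E
```

```text
time_s: 8.2
position: [0.5133, -0.156, 0.1283]
tcp_rot: [[-0.963, 0.268, -0.001], [0.268, 0.963, 0.001], [0.001, 0.001, -1.0]]
force: [0.4, 1.0, -0.2]
opening: 0.464
grasp_force: 30.0
time_s: 8.45
position: [0.515, -0.1536, 0.1283]
tcp_rot: [[-0.965, 0.263, 0.0], [0.263, 0.965, 0.0], [0.0, 0.0, -1.0]]
force: [0.2, 0.7, -0.5]
opening: 0.469
grasp_force: 30.0
[ 0.51504766 -0.15357244  0.1283455 ] 0.4693507261647917
stud [230.81787033 253.13585263] captop [322.43447424 314.90285077]
```

View pics/w5.png

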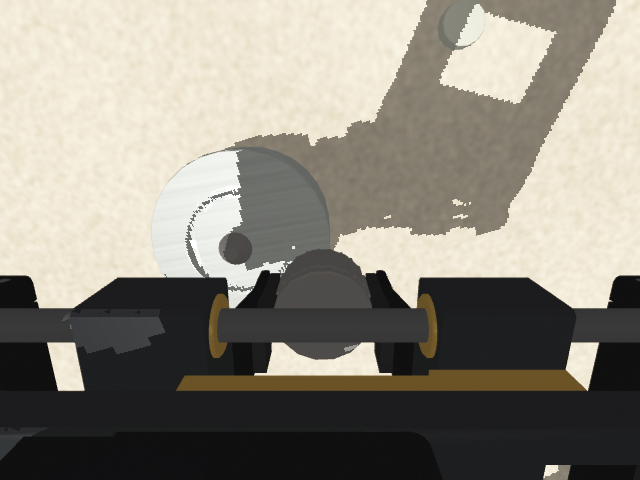

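Cap held squarely: its top centre is about (323,311). The stud head is at about (235,248). I'll enlarge with stretched contrast to refine both.

```bash
python3 - <<'E'
from h import *
c=shot('wrist');t=readout.read_state()['position']
print('head',proj(c,[.497,-.2055,.073]),'top',proj(c,[.497,-.2055,.084]))
im=c['image'];a=im[222:277,200:272];b=im[240:368,262:384]
f=lambda k,s:cv2.resize(np.clip(k.astype(float)*2.6,0,255).astype(np.uint8),None,fx=s,fy=s,interpolation=cv2.INTER_CUBIC)
A,B=f(a,5.5),f(b,3.2);U=np.zeros((max(len(A),len(B)),A.shape[1]+B.shape[1],3),np.uint8);U[:len(A),:A.shape[1]]=A;U[:len(B),A.shape[1]:]=B
cv2.imwrite('pics/z5.png',U);print(U.shape,A.shape)
E
```

```text
head [235.12725176 247.67435579] top [230.87281729 253.1607454 ]
(410, 786, 3) (302, 396, 3)
```

View pics/z5.png

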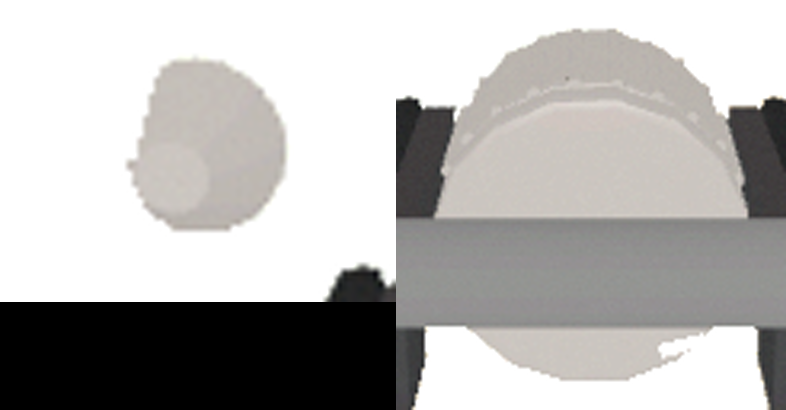

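```bash
python3 - <<'E'
from h import *
c=shot('wrist');s=readout.read_state();t=s['position'];R=s['tcp_rot']
print(np.round(c['rotation'],2).tolist())
for r in(.019,.021):
  for z in(.024,.026): 
    P=[((proj(c,t+[0,0,z]+R@np.array(v)*r)-[262,240])*3.2+[396,0]).round(0).tolist() for v in((1,0,0),(-1,0,0),(0,1,0),(0,-1,0))];print(r,z,P)
p=onz(c,231.3,254.4,.084);print('stud',p)
for v in(311,313,315.5):
  q=onz(c,323.2,v,t[2]+.026);print(v,q-t,'move cm',(p-q)[:2]*100)
E
```

```text
[[0.26, 0.93, 0.26], [0.96, -0.25, -0.07], [0.0, 0.27, -0.96]]
0.019 0.024 [[588.0, 96.0], [588.0, 359.0], [733.0, 232.0], [443.0, 232.0]]
0.019 0.026 [[588.0, 102.0], [588.0, 368.0], [735.0, 240.0], [442.0, 240.0]]
0.021 0.024 [[588.0, 82.0], [588.0, 372.0], [748.0, 232.0], [428.0, 232.0]]
0.021 0.026 [[588.0, 87.0], [588.0, 381.0], [750.0, 240.0], [426.0, 240.0]]
stud [ 0.49774151 -0.2055671   0.084     ]
311 [-0.0015788   0.00092381  0.026     ] move cm [-1.55572942 -5.27100367]
313 [-0.00069881  0.00068488  0.026     ] move cm [-1.64372893 -5.24711057]
315.5 [0.00040521 0.00038512 0.026     ] move cm [-1.75413033 -5.21713505]
```

```bash
python3 -m inch '[[-1.7,-5.2,0,0,3],[-1.7,-5.2,0,0,3],[-1.7,-5.2,0,0,3],[-1.7,-5.2,0,0,3],[-1.7,-5.2,-2,0,3],[-1.7,-5.2,-3.5,0,3],[-1.7,-5.2,-4.2,0,3],[-1.7,-5.2,-4.2,0,3],[-1.7,-5.2,-4.2,0,3]]'
python3 - <<'E'
from h import *
s=readout.read_state();print(s['position'],s['force'],s['moment'])
E
```

```text
time_s: 9.35
position: [0.4974, -0.2059, 0.0864]
tcp_rot: [[-0.965, 0.264, -0.001], [0.264, 0.965, 0.001], [0.001, 0.001, -1.0]]
force: [-0.8, 0.6, -0.4]
opening: 0.467
grasp_force: 30.0
[ 0.49740827 -0.20589203  0.08636574] [-0.75839846  0.62081756 -0.42427495] [-0.04304766  0.00318408 -0.03775692]
```

```bash
python3 -m inch '[[0,0,-0.2,0,3],[0,0,-0.4,0,3],[0,0,-0.6,0,3],[0,0,-0.7,0,3],[0,0,-0.8,0,3]]'
python3 -m inch '[[0,0,-0.1,0,3],[0,0,-0.2,0,3],[0,0,-0.3,0,3],[0,0,-0.3,0,3]]'
python3 -m inch '[[0,0,-0.1,0,3],[0,0,-0.2,0,3],[0,0,-0.3,0,3],[0,0,-0.3,0,3]]'
```

```text
time_s: 9.77
position: [0.4971, -0.2064, 0.079]
tcp_rot: [[-0.964, 0.265, -0.0], [0.265, 0.964, 0.0], [0.001, 0.0, -1.0]]
force: [-2.5, 1.3, 5.7]
opening: 0.469
grasp_force: 30.0
time_s: 10.1
position: [0.4973, -0.2066, 0.0759]
tcp_rot: [[-0.964, 0.265, 0.0], [0.265, 0.964, 0.0], [-0.0, 0.0, -1.0]]
force: [-0.7, 1.7, 0.4]
opening: 0.468
grasp_force: 30.0
time_s: 10.43
position: [0.497, -0.2065, 0.0718]
tcp_rot: [[-0.964, 0.265, -0.001], [0.265, 0.964, 0.001], [0.001, 0.0, -1.0]]
force: [-0.2, -0.4, -4.4]
opening: 0.465
grasp_force: 30.0
```

```bash
python3 -m inch '[[0,0,0,0,3],[0,0,0,0,3],[0,0,0,0,3]]'; python3 - <<'E'
from h import *
s=readout.read_state();print(s['position'],s['force'],s['moment'])
c=shot('wrist','w6.png');im=c['image'];b=im[200:368,222:424]
cv2.imwrite('pics/z6.png',cv2.resize(np.clip(b*2.2,0,255).astype(np.uint8),None,fx=3,fy=3))
E
```

```text
time_s: 10.68
position: [0.4975, -0.207, 0.0724]
tcp_rot: [[-0.964, 0.265, 0.0], [0.265, 0.964, -0.0], [-0.0, -0.0, -1.0]]
force: [-0.3, 0.4, -0.4]
opening: 0.463
grasp_force: 30.0
[ 0.49750924 -0.20696268  0.07235966] [-0.25400706  0.44692284 -0.3891439 ] [ 0.0627903   0.0824264  -0.05988489]
```

View pics/z6.png

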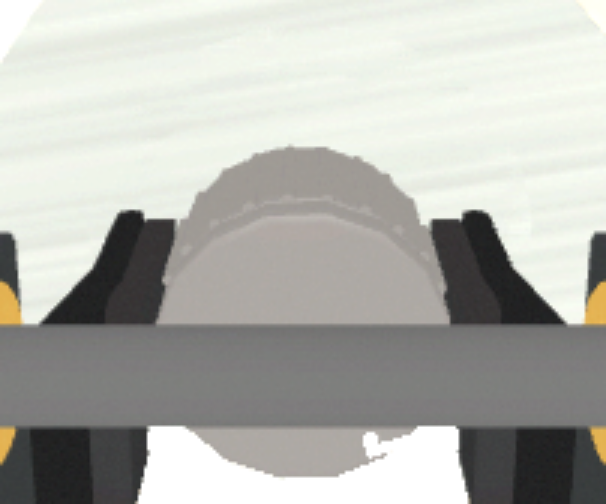

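The cap has not slipped in the grip: its top edge and bottom are where they were. I'll keep pressing.

```bash
python3 -m inch '[[0,0,-0.1,0,3],[0,0,-0.2,0,3]]'
python3 -m inch '[[0,0,-0.1,0,3],[0,0,-0.2,0,3]]'
python3 -m inch '[[0,0,-0.1,0,3],[0,0,-0.2,0,3]]'
```

```text
time_s: 10.9
position: [0.4971, -0.2063, 0.0706]
tcp_rot: [[-0.964, 0.265, -0.001], [0.265, 0.964, 0.001], [0.001, 0.001, -1.0]]
force: [-0.6, 1.6, 0.8]
opening: 0.469
grasp_force: 30.0
time_s: 11.07
position: [0.4974, -0.2065, 0.0689]
tcp_rot: [[-0.964, 0.265, -0.0], [0.265, 0.964, 0.0], [0.0, 0.0, -1.0]]
force: [-1.5, 1.7, 5.8]
opening: 0.472
grasp_force: 30.0
time_s: 11.23
position: [0.4973, -0.2065, 0.0674]
tcp_rot: [[-0.964, 0.265, -0.0], [0.265, 0.964, 0.0], [0.0, 0.0, -1.0]]
force: [-2.1, 3.3, 9.0]
opening: 0.467
grasp_force: 30.0
```

```bash
python3 -m inch '[[0,0,-0.1,0,3],[0,0,-0.2,0,3]]'
python3 -m inch '[[0,0,-0.1,0,3],[0,0,-0.2,0,3]]'
python3 -m inch '[[0,0,-0.1,0,3],[0,0,-0.2,0,3]]'
```

```text
time_s: 11.4
position: [0.4971, -0.2064, 0.0657]
tcp_rot: [[-0.964, 0.264, -0.0], [0.264, 0.964, 0.0], [0.001, 0.0, -1.0]]
force: [-5.4, 3.6, 13.5]
opening: 0.47
grasp_force: 30.0
time_s: 11.57
position: [0.4969, -0.2063, 0.0639]
tcp_rot: [[-0.964, 0.264, -0.001], [0.264, 0.964, 0.0], [0.001, 0.0, -1.0]]
force: [-5.6, 4.2, 21.9]
opening: 0.469
grasp_force: 30.0
time_s: 11.73
position: [0.497, -0.2063, 0.0637]
tcp_rot: [[-0.965, 0.264, -0.0], [0.264, 0.965, -0.0], [0.0, -0.0, -1.0]]
force: [-8.4, 6.0, 34.2]
opening: 0.471
grasp_force: 30.0
```

```bash
python3 - <<'E'
from h import *
s=readout.read_state();print(s['position'],s['force'])
c=shot('wrist','w7.png');b=np.clip(c['image'][200:368,222:424]*2.2,0,255).astype(np.uint8)
k=shot('scene','s7.png');x,y=proj(k,[.497,-.206,.07]).astype(int)
e=k['image'][y-45:y+45,x-45:x+45]
A=cv2.resize(b,None,fx=2,fy=2);o=cv2.imread('pics/w6.png')[200:368,222:424];O=cv2.resize(np.clip(o*2.2,0,255).astype(np.uint8),None,fx=1.5,fy=1.5)
E=cv2.resize(e,(380,380));U=np.zeros((600,800,3),np.uint8);U[:336,:404]=A;U[340:340+O.shape[0],:O.shape[1]]=O;U[:380,410:790]=E
cv2.imwrite('pics/z7.png',U)
# cap top edges down the centre column
for f in('w6','w7'):
    g=cv2.imread(f'pics/{f}.png',0).astype(int);print(f,g[235:300:1,322].tolist(),g[345:368,322].tolist())
E
```

```text
[ 0.49695883 -0.2063291   0.06369431] [-8.3591429   5.95697635 34.1989685 ]
w6 [108, 107, 108, 109, 110, 110, 111, 112, 112, 111, 111, 109, 110, 110, 81, 70, 70, 70, 70, 70, 70, 70, 71, 70, 70, 71, 70, 70, 70, 70, 71, 80, 74, 70, 70, 72, 76, 83, 81, 79, 77, 78, 77, 77, 77, 77, 77, 77, 77, 77, 78, 77, 77, 77, 77, 78, 77, 76, 77, 77, 77, 77, 77, 77, 77] [77, 77, 76, 77, 77, 77, 77, 77, 77, 77, 76, 77, 77, 76, 142, 214, 218, 217, 217, 218, 218, 216, 211]
w7 [111, 111, 110, 108, 109, 110, 110, 111, 111, 112, 112, 113, 112, 111, 82, 71, 70, 70, 70, 70, 70, 70, 70, 70, 71, 70, 70, 70, 69, 70, 72, 80, 71, 70, 70, 72, 80, 84, 81, 78, 78, 77, 77, 77, 77, 78, 77, 77, 77, 77, 77, 77, 77, 77, 77, 77, 77, 77, 77, 77, 77, 77, 78, 77, 77] [77, 77, 78, 77, 77, 77, 77, 76, 77, 77, 77, 77, 77, 76, 145, 213, 213, 215, 215, 215, 215, 214, 211]
```

View pics/z7.png

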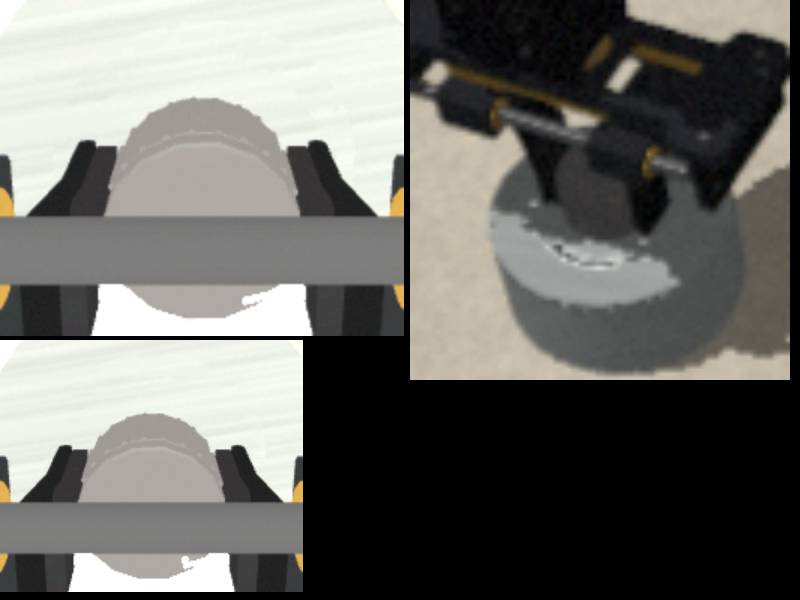

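The cap's edges in the grip are unchanged (rows 249/359), so it hasn't slipped. The TCP at 0.0637 puts the cap origin 17 mm above the lid's, which is fully home. One settling check follows.

```bash
python3 -m inch '[[0,0,0,0,3],[0,0,0,0,3],[0,0,0,0,3],[0,0,0,0,3],[0,0,0,0,3],[0,0,0,0,3]]'
```

```text
time_s: 12.33
position: [0.497, -0.2063, 0.0638]
tcp_rot: [[-0.965, 0.264, 0.0], [0.264, 0.965, -0.0], [-0.0, -0.0, -1.0]]
force: [-7.3, 4.6, 26.4]
opening: 0.47
grasp_force: 30.0
```

Steady at 26 N downward and home, so I'm handing in.

```bash
python3 -c "from rig import bot; print(bot.hand_in())"
```

```text
the job is handed in; nothing more can be done
None
```

The job is handed in at about 12 s: the lid is seated, and the snap cap is at its fully-home height with the gripper still on it, pressing down at about 26 N; I inferred the click from that height, as I saw no clear force drop.

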